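Feel out the release notch of the mould box

ROBOT

A 6-joint arm with a two-finger parallel gripper is mounted at the origin on the work surface. World frame = base frame: x ahead of the robot, y to its left, z up, the work surface at z = 0. Lengths are in mm, angles in rad, forces in N, time in s.
With the tool pointing down it reaches from about 375 to 925 mm from the base axis. Payload 5.7 kg.
Tool frame: the origin (TCP) lies at the very end of the fingers, on their centre line; the grasp point (between the pads) lies 19 mm behind it (robot.pinch_z is the distance from the TCP to the grasp point, in mm); x points along the fingers, y is the direction in which the jaws open and shut, and the axes are right-handed (so a half turn about x gives the same grasp; the last joint's range is limited). The gripper opens to 88 mm and grips with 3 to 60 N. Pads are 20 mm wide; open, the fingers measure 115 mm over their backs; the gripper's body (75 mm by 178 mm) begins 61 mm behind the grasp point.
Start: joints at [1.04, 0.359, 1.51, -0, 1.272, -0.115], TCP at [242.342, 548.846, 222.623] pointing down, gripper open.
Joint ranges: [-2.97, 2.97], [-1.01, 2.36], [0.21, 2.38], [-0.96, 4.11], [0.2, 2.71], [-2.98, 2.98]. Speed limits (rad/s): [2.39, 2.39, 3.14, 3.14, 3.14, 3.14].

INTERFACE

Orientations are given as a unit quaternion [w, x, y, z].
In Python, from bench import robot gives the robot as it stands.
- The arm moves only by the tool play_rows, never from a script. Its argument "series" is a list of rows, each a list of 4 numbers: the shift along the world's x, y, z in cm, then the turn about the world's z in degrees. In form: [[dx, dy, dz, yaw], ...]. A call has 1 to 5 rows; each row is the pose to reach, as a shift and turn from the pose commanded when the call began; what a row does not reach only later rows make up. A row lasts 1/12 s, in which the tool goes at most 41.7 mm and 7.16 degrees, less where a joint would pass 70% of its speed; a pose out of reach is approached as far as the arm can. A call with a gripper value outside its range is refused whole. "gripper" is the gripper command: -1 is shut, 1 is fully open, values between are in proportion, set as the call begins (left out, the last holds). The fingers move at their own pace and stop on an object; "squeeze" is the grip in N (left out, the last holds). Time passes only in rows, so rows that repeat a pose let the fingers close. It gives the time, the measured TCP pose, the force and the opening at its end, in the units of the state.
- robot.observe(): the state, without advancing time (a new reading comes with each control period).
- robot.capture(name): name is "scene" or "top"; returns the picture (400x640x3 uint8, red, green, blue); there is no depth.
- robot.calibration(name): a dict with "mtx" (3x3 intrinsics, pixels), "dist" ([k1, k2, p1, p2, k3] as OpenCV has them; the pictures are not rectified), "T" (4x4, takes a point from camera to world coordinates). Camera axes: x right, y up, looking along -z (the intrinsics and any distortion apply to the point x, -y, -z); pixel columns grow to the right and rows downward; lengths in mm; the calibration is good to about 2 mm. A picture is of the moment at which its call begins. calibration takes no time and is no camera call.
- robot.sign_off(): hands the job in, once; it reports no verdict.
The state is a dict: "clock": time; "q": joint angles; "dq": joint speeds; "joint_efforts": joint torques, N m; "ee_pos": TCP position; "tool_rot": TCP orientation; "contact_force": force on the tool from outside, world axes, zero at the start; "moment": the same for the moment, N m; "gripper_width": finger opening in mm.
Only numpy, scipy, OpenCV 4.12 (cv2) and the standard library are available. Lean on these libraries where they do the work, as an engineer would, in place of code of your own. Each camera call takes 0.05 s, during which the arm holds its last target. There are 200 camera calls.

TASK

Unlatch the glass-studio mould box: put a fingertip on top of the dark locking bar at the red guide, feel along the bar towards the white guide until you find the notch, and press the catch inside it fully down so that the green lid pops ajar. Then take the hand away. Do not touch the lid or slide, lift or knock over the things standing around.

Things in the scene. Friction and masses are not known exactly. Their poses are not given: they have to be found in the camera images.
- mouldbox: grey steel mould box fixed to the bench, 260 (x) x 320 (y) mm, front ledge 50 mm high; origin at the centre of its underside, x from the locking bar towards the lid hinge, y along the bar from red guide to white guide. The dark bar lies on the ledge at x = -100 mm, 24 mm wide, flat top at z = 85 mm, bare between the guides (y = -130 to +130 mm; guide tops at z = 92 mm); it does not move
- red_end (a point): point on top of the locking bar 30 mm in from the red guide (box frame -100, -100, 85 mm): where the feeling starts; axes as the box. The bar's single notch is 44 mm long in y and open on both x sides; its middle lies anywhere from 64 to 186 mm from here towards the white guide
- white_end (a point): point on top of the locking bar 30 mm in from the white guide (box frame -100, +100, 85 mm). The bar's ends stick out up to 110 mm past the guides
- catch (a joint): dark steel catch that fills the floor of the notch, its flat top 10 mm below the top of the bar when up; value 0 = up, 0.010 m = fully down. It takes about 5 to 10 N to press, straight down, and stays where it is left; it drives the lid, 15 rad of lid per metre
- lid: green lid, 176 x 318 x 8 mm, top at z = 58 mm of the box when shut, front edge 30 mm behind the rear face of the bar; origin on its hinge at the far side (box frame 124, 0, 54 mm), z normal to the lid. Tilts up to 0.15 rad (front edge rises 27 mm) as the catch goes down
- tumbler: loose green glass tumbler, 68 mm across, 85 mm high, in front of the box; origin at the centre of its underside
- bottle: loose pale milky bottle with a green cap, 64 mm across, 190 mm high, beside the box at the white end; origin at the centre of its underside
- paddle: loose spatula-like paddle with a wooden handle lying beside the box at the red end; origin under its middle
- block: loose turned dark wood block, 68 mm across, 45 mm high, in front of the box; origin at the centre of its underside

How it is judged:
By the outcome, as a careful person would: the job done as asked, in the order asked, and still so for the second after the job is handed in, with the robot touching nothing.
It also fails if it takes over 64 s, if anything falls off the work surface, if the arm or the gripper's body presses on something with over 40 N, if the wrist force passes 120 N, or if a joint passes its speed limit or range.

## Working session

There is one attempt and no reset: what is moved stays moved. The work goes in short steps, Python scripts to look and compute and a tool call to move; the robot and the scene stay as the last step left them, time stands still between calls to the robot, and variables do not carry over. Pictures are saved under pics/ and viewed, about 8 in all and at most 12, crops included, and the job is handed in when it is done.

Besides the shell and the picture viewer there is one more tool, called after "Emit:" in YAML: its name, and indented under it one key for each argument. play_rows: Moves the arm, as the interface text tells. Its arguments: {"type":"object","properties":{"series":{"type":"array","items":{"type":"array","items":{"type":"number"}}},"gripper":{"type":"number"},"squeeze":{"type":"number"}},"required":["series"]}

```bash
mkdir -p pics; python3 - <<'E'
from bench import robot
import cv2
for n in("scene","top"):
    cv2.imwrite(f"pics/{n}0.png",robot.capture(n)[:,:,::-1])
    c=robot.calibration(n);print(n,c["mtx"],c["dist"],c["T"])
print(robot.observe())
E
```

```text
scene [[370.25664639   0.         323.4760974 ]
 [  0.         370.25664639 197.64846844]
 [  0.           0.           1.        ]] [-0.08674243  0.          0.          0.          0.        ] [[ 3.29818256e-01 -6.77806087e-01  6.57114013e-01  1.19157968e+03]
 [ 9.44044445e-01  2.36751813e-01 -2.29627232e-01 -1.71258907e+02]
 [ 6.98013800e-05  6.96080086e-01  7.17964142e-01  7.66717561e+02]
 [ 0.00000000e+00  0.00000000e+00  0.00000000e+00  1.00000000e+00]]
top [[462.94403569   0.         320.48338801]
 [  0.         462.94403569 202.15971877]
 [  0.           0.           1.        ]] [-0.0905122  0.         0.         0.         0.       ] [[-9.11557225e-03  9.91063126e-01 -1.33081877e-01  4.77359904e+02]
 [-9.99911052e-01 -1.03298746e-02 -8.43688441e-03  2.62994148e+01]
 [-9.73620414e-03  1.32993132e-01  9.91069136e-01  9.85325305e+02]
 [ 0.00000000e+00  0.00000000e+00  0.00000000e+00  1.00000000e+00]]
{'clock': 0.1, 'q': array([ 1.03989801e+00,  3.59451398e-01,  1.51131252e+00, -1.89272034e-05,
        1.27251289e+00, -1.15107992e-01]), 'dq': array([ 0.00100117, -0.00169317, -0.003695  , -0.00079288, -0.00181488,
       -0.00156472]), 'joint_efforts': array([ 1.60433528e-04, -5.16356635e+01, -2.71404737e+01,  6.75449451e-02,
        2.74980959e-02, -1.93090591e-05]), 'ee_pos': array([242.04724121, 548.32838885, 221.88714012]), 'tool_rot': array([ 0.69169824,  0.14537878,  0.69206412, -0.14651213]), 'contact_force': array([0.27384343, 0.6457633 , 0.32483273]), 'moment': array([-0.06923697,  0.02111587,  0.00301458]), 'gripper_width': 87.58426012585879}
```

View pics/scene0.png

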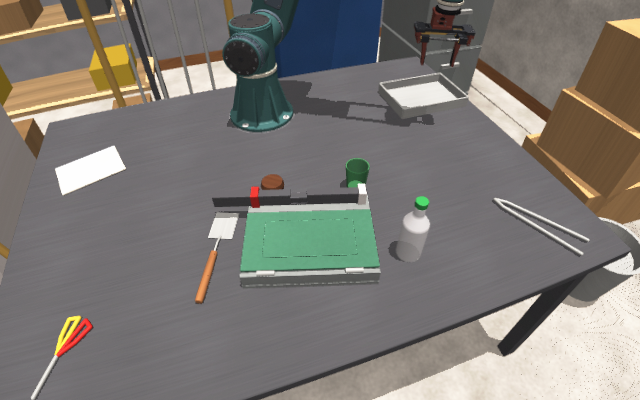

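View pics/top0.png

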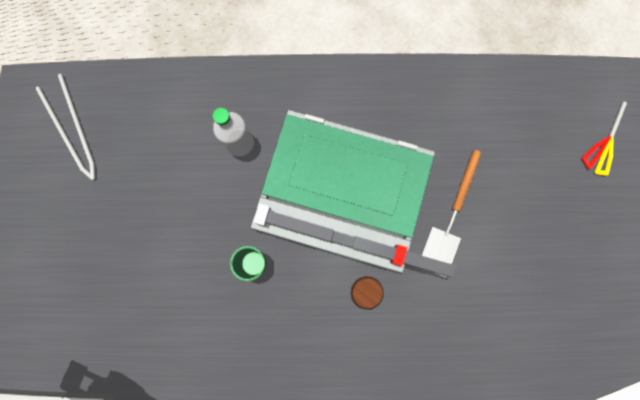

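The scene view shows the bar with the red guide at (255,197), the white guide at (362,194), and something notch-like near (299,196). In the top view red is at (400,256), white at (262,214), tumbler (248,264), block (367,292), and there is a possible notch near (345,238).

```bash
cat > h.py <<'E'
import numpy as np,cv2
from bench import robot
def ray(n,px,z):
    c=robot.calibration(n);T=np.array(c["T"])
    p=cv2.undistortPoints(np.array([[px]],float),np.array(c["mtx"]),np.array(c["dist"]))[0,0]
    d=T[:3,:3]@[p[0],-p[1],-1];o=T[:3,3]
    return o+d*(z-o[2])/d[2]
def proj(n,P):
    c=robot.calibration(n);T=np.linalg.inv(np.array(c["T"]))
    X=np.atleast_2d(P)@T[:3,:3].T+T[:3,3];X=X*[1,-1,-1]
    return cv2.projectPoints(X,np.zeros(3),np.zeros(3),np.array(c["mtx"]),np.array(c["dist"]))[0][:,0]
E
python3 - <<'E'
from h import *
im=cv2.imread("pics/top0.png");h=cv2.cvtColor(im,cv2.COLOR_BGR2HSV)
def comp(m,roi):
    x0,y0,x1,y1=roi;mm=np.zeros_like(m);mm[y0:y1,x0:x1]=m[y0:y1,x0:x1]
    n,l,s,c=cv2.connectedComponentsWithStats(mm)
    k=1+np.argmax(s[1:,4]);return c[k],s[k],np.uint8(l==k)
red=cv2.inRange(h,(0,180,120),(6,255,255))|cv2.inRange(h,(174,180,120),(180,255,255))
wh=cv2.inRange(h,(0,0,215),(180,30,255))
grn=cv2.inRange(h,(60,90,50),(90,255,200))
r,sr,_=comp(red,(380,235,420,275));w,sw,_=comp(wh,(245,195,280,235));g,sg,gm=comp(grn,(255,110,440,245))
print("px",r,sr,w,sw,g,sg)
R=ray("top",r,92);W=ray("top",w,92);print(R,W,np.linalg.norm(R-W))
cn=cv2.findContours(gm,0,2)[0][0];rect=cv2.minAreaRect(cn);b=cv2.boxPoints(rect)
B=np.array([ray("top",p,58) for p in b]);print("lid",B.round(),[np.linalg.norm(B[i]-B[i-1]).round() for i in range(4)])
y=(W-R)[:2];y/=np.linalg.norm(y);print("yaw y axis",np.degrees(np.arctan2(y[1],y[0])))
e=B-np.roll(B,1,0);print(np.degrees(np.arctan2(e[:,1],e[:,0])))
sc=cv2.imread("pics/scene0.png")
A=cv2.resize(im[180:310,225:465],(800,433),interpolation=cv2.INTER_CUBIC)
Bc=cv2.resize(sc[160:220,205:385],(800,267)[0:2],interpolation=cv2.INTER_CUBIC)
Z=np.vstack([A[:330],Bc]);cv2.imwrite("pics/crop.png",Z[:600])
E
```

```text
px [399.22807018 255.33333333] [392 246  14  19 171] [265.23713647 214.66442953] [252 199  28  36 447] [348.28014712 175.18976446] [  262   115   171   122 12779]
[ 492.64920235 -116.47120895   92.        ] [573.89888872 141.57698741  92.        ] 270.537212190848
lid [[ 621.  155.   58.]
 [ 791.  107.   58.]
 [ 694. -202.   58.]
 [ 529. -147.   58.]] [np.float64(316.0), np.float64(176.0), np.float64(324.0), np.float64(174.0)]
yaw y axis 72.52274278012611
[  73.03531708  -15.6395353  -107.38808539  161.67621572]
```

View pics/crop.png

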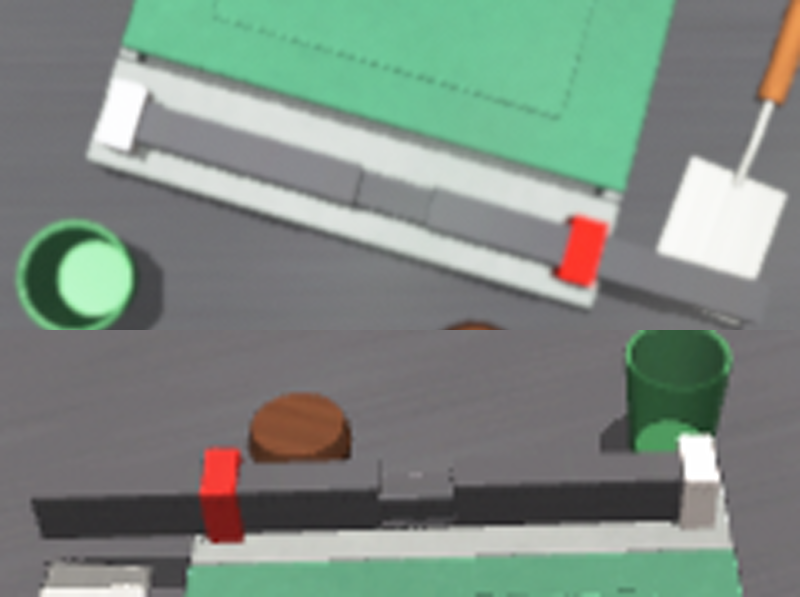

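```bash
python3 - <<'E'
from h import *
from scipy.spatial.transform import Rotation as Ro
f=lambda n,u,v,z:ray(n,(u,v),z)
ct=lambda u,v,z:f("top",225+(u+.5)*.3-.5,180+(v+.5)*.3-.5,z)
cs=lambda u,v,z:f("scene",205+(u+.5)*.225-.5,160+(v-330+.5)*60/267-.5,z)
for nm,t,s,z in [("red",(582,250),(221,452),92),("white",(124,116),(699,438),92)]:
    print(nm,ct(*t,z).round(1))
R=ct(588,222,92);
print("red ends top",ct(574,216,92),ct(609,222,92),"bot",ct(558,282,92),ct(592,286,92))
print("notch L corners",ct(360,167,85),ct(354,204,85),"R",ct(433,190,85),ct(424,222,85))
print("scene notch edges rear top",cs(380,490,85),cs(453,486,85),"front",cs(380,460,85),cs(453,458,85))
print("scene bar/red front inner",cs(240,494,85),"white inner",cs(680,480,85))
o=robot.observe();q=o["tool_rot"];M=Ro.from_quat([*q[1:],q[0]]).as_matrix();print(M.round(2))
print("tumbler",ct(75,275,85),"bottle",f("top",221,116,190))
E
```

```text
red [ 494.  -116.6   92. ]
white [574.4 148.2  92. ]
red ends top [ 513.58184082 -112.4697816    92.        ] [ 509.86736943 -132.67588627   92.        ] bot [ 475.80013225 -102.19063559   92.        ] [ 473.25443764 -121.74873565   92.        ]
notch L corners [543.81267034  10.76985645  85.        ] [522.26242923  14.52881303  85.        ] R [529.93992847 -31.62453379  85.        ] [511.38487287 -26.05832975  85.        ]
scene notch edges rear top [532.19108078 -32.03191675  85.        ] [543.07158667   8.97525654  85.        ] front [508.26031084 -25.32477749  85.        ] [520.90515627  15.93374044  85.        ]
scene bar/red front inner [ 508.46153795 -109.77004432   85.        ] white inner [582.08741707 135.59410044  85.        ]
[[-0.    0.4   0.91]
 [-0.    0.91 -0.4 ]
 [-1.   -0.   -0.  ]]
tumbler [482.37888723 177.22733515  85.        ] bottle [742.09131793 210.26001372 190.        ]
```

Emit:
play_rows:
  series:
    - [1.3,-3.1,0,1.5]
    - [2.6,-6.3,0,3]
    - [3.9,-9.4,0,4.5]
    - [5.2,-12.6,0,6]
    - [6.6,-15.7,0,6.8]
  gripper: -1

```text
clock: 0.52
ee_pos: [308.1, 390.1, 222.2]
tool_rot: [0.699, 0.104, 0.7, -0.104]
contact_force: [0.9, 0.8, 0.5]
gripper_width: 58.2
```

Emit:
play_rows:
  series:
    - [1.3,-3.1,0,0]
    - [2.6,-6.3,0,0]
    - [3.9,-9.4,0,0]
    - [5.2,-12.6,0,0]
    - [6.6,-15.7,0,0]

```text
clock: 0.93
ee_pos: [374.1, 233.1, 222.5]
tool_rot: [0.699, 0.104, 0.7, -0.105]
contact_force: [0.0, 0.5, 0.5]
gripper_width: 24.4
```

Emit:
play_rows:
  series:
    - [1.3,-3.1,0,0]
    - [2.6,-6.3,0,0]
    - [3.9,-9.4,0,0]
    - [5.2,-12.6,0,0]
    - [6.6,-15.7,0,0]

```text
clock: 1.35
ee_pos: [440.2, 76.1, 222.5]
tool_rot: [0.699, 0.105, 0.7, -0.105]
contact_force: [0.4, -0.6, 0.1]
gripper_width: 0.6
```

Emit:
play_rows:
  series:
    - [1.3,-3.1,0,0]
    - [2.6,-6.3,0,0]
    - [3.9,-9.4,0,0]
    - [5.2,-12.6,0,0]
    - [6.5,-15.7,0,0]

```text
clock: 1.77
ee_pos: [505.4, -80.9, 222.3]
tool_rot: [0.699, 0.105, 0.7, -0.105]
contact_force: [-0.1, 0.4, 0.5]
gripper_width: 0.6
```

Emit:
play_rows:
  series:
    - [0,0,-3,0]
    - [0,0,-6,0]
    - [0,0,-9,0]
    - [0,0,-12,0]
    - [0,0.1,-12.4,0]

```text
clock: 2.18
ee_pos: [501.6, -77.4, 94.2]
tool_rot: [0.696, 0.105, 0.702, -0.104]
contact_force: [-1.0, 0.4, -0.8]
gripper_width: 0.3
```

```bash
python3 - <<'E'
from h import *
print(robot.observe()["ee_pos"],robot.observe()["contact_force"])
a=robot.capture("scene")[:,:,::-1];b=robot.capture("top")[:,:,::-1]
A=cv2.resize(a[110:230,200:400],(800,480)[0:2]);B=cv2.resize(b[180:310,225:465],(800,433))
cv2.imwrite("pics/a1.png",np.hstack([cv2.resize(A,(400,240)),cv2.resize(B,(400,216+24))]) if 0 else np.vstack([cv2.resize(A,(560,336)),cv2.resize(B[:,:],(560,260))]))
E
```

```text
[501.57763788 -77.36674723  94.21025158] [-1.0141994   0.35702241 -0.76233656]
```

View pics/a1.png

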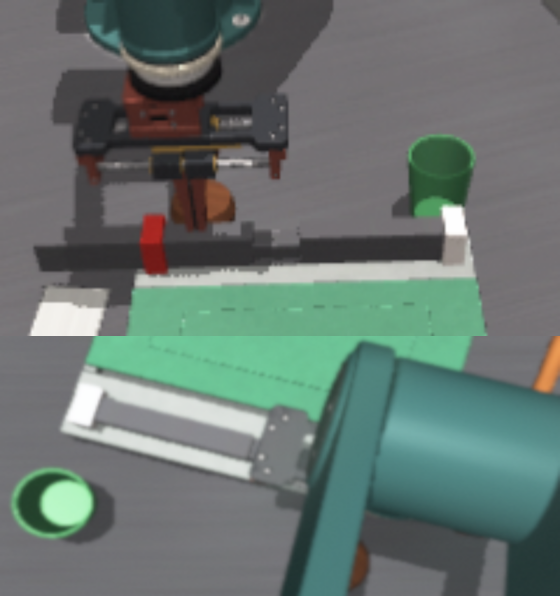

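The shut fingers hover just above the bar near the red guide (tip at about scene pixel (271,191)). I'll let the arm settle and compare this with the TCP.

Emit:
play_rows:
  series:
    - [0,0,0,0]
    - [0,0,0,0]
    - [0,0,0,0]

```text
clock: 2.53
ee_pos: [506.8, -78.5, 100.4]
tool_rot: [0.701, 0.104, 0.698, -0.105]
contact_force: [0.3, -0.6, -0.4]
gripper_width: 0.7
```

```bash
python3 - <<'E'
from h import *
o=robot.observe();print(o["ee_pos"],o["contact_force"],ray("scene",(270.7,191.4),94.2),proj("scene",[[501.6,-77.4,94.2],o["ee_pos"]]))
E
```

```text
[506.80708779 -78.47699764 100.39098517] [ 0.28304495 -0.64167316 -0.419772  ] [510.04973523 -77.1484711   94.2       ] [[269.83995178 189.24944145]
 [269.65536566 188.9734986 ]]
```

Emit:
play_rows:
  series:
    - [0,0,-0.3,0]
    - [0,0,-0.6,0]
    - [0,0,-0.9,0]
    - [0,0,-1.0,0]
    - [0,0,-1.0,0]

```text
clock: 2.95
ee_pos: [505.0, -78.0, 88.2]
tool_rot: [0.699, 0.105, 0.7, -0.105]
contact_force: [0.1, -0.3, -0.0]
gripper_width: 0.6
```

Emit:
play_rows:
  series:
    - [0,0,-0.05,0]
    - [0,0,-0.1,0]
    - [0,0,-0.15,0]
    - [0,0,-0.2,0]
    - [0,0,-0.2,0]

```text
clock: 3.37
ee_pos: [505.3, -78.1, 86.6]
tool_rot: [0.699, 0.105, 0.699, -0.105]
contact_force: [0.7, -1.0, 0.1]
gripper_width: 0.5
```

Emit:
play_rows:
  series:
    - [0,0,-0.05,0]
    - [0,0,-0.1,0]
    - [0,0,-0.1,0]
    - [0,0,-0.1,0]

```text
clock: 3.7
ee_pos: [505.3, -78.1, 85.6]
tool_rot: [0.699, 0.105, 0.699, -0.105]
contact_force: [0.6, -0.4, 0.4]
gripper_width: 0.8
```

Emit:
play_rows:
  series:
    - [-0.05,-0.15,0.05,0]
    - [-0.05,-0.15,0.05,0]
    - [-0.05,-0.15,0,0]
    - [-0.05,-0.15,-0.05,0]
    - [-0.05,-0.15,-0.05,0]

```text
clock: 4.12
ee_pos: [504.9, -79.8, 85.4]
tool_rot: [0.699, 0.105, 0.699, -0.105]
contact_force: [-1.1, 0.1, 3.4]
gripper_width: 0.7
```

Emit:
play_rows:
  series:
    - [0,0,-0.05,0]
    - [0,0,-0.05,0]
    - [0,0,-0.05,0]

```text
clock: 4.37
ee_pos: [504.9, -79.8, 85.3]
tool_rot: [0.699, 0.105, 0.699, -0.105]
contact_force: [-1.3, -0.1, 8.8]
gripper_width: 0.6
```

Emit:
play_rows:
  series:
    - [0,0,-0.05,0]
    - [0,0,-0.05,0]
    - [0,0,-0.05,0]

```text
clock: 4.62
ee_pos: [504.9, -79.7, 85.3]
tool_rot: [0.7, 0.104, 0.699, -0.105]
contact_force: [-3.1, 0.4, 14.0]
gripper_width: 0.3
```

Emit:
play_rows:
  series:
    - [0.09,0.29,0.05,0]
    - [0.17,0.57,0.05,0]
    - [0.26,0.86,0.05,0]
    - [0.35,1.15,0.05,0]
    - [0.44,1.44,0.05,0]

```text
clock: 5.03
ee_pos: [509.9, -66.5, 85.4]
tool_rot: [0.7, 0.103, 0.699, -0.105]
contact_force: [-1.6, -6.7, 7.1]
gripper_width: 0.3
```

Emit:
play_rows:
  series:
    - [0.09,0.29,0,0]
    - [0.17,0.57,0,0]
    - [0.26,0.86,0,0]
    - [0.35,1.15,0,0]
    - [0.44,1.44,0,0]

```text
clock: 5.45
ee_pos: [514.3, -52.1, 85.3]
tool_rot: [0.7, 0.103, 0.699, -0.105]
contact_force: [-1.5, -5.1, 7.6]
gripper_width: 0.6
```

Emit:
play_rows:
  series:
    - [0.09,0.29,0,0]
    - [0.17,0.57,0,0]
    - [0.26,0.86,0,0]
    - [0.35,1.15,0,0]
    - [0.44,1.44,0,0]

```text
clock: 5.87
ee_pos: [518.6, -37.7, 85.3]
tool_rot: [0.7, 0.104, 0.699, -0.105]
contact_force: [-2.3, -5.4, 7.2]
gripper_width: 0.4
```

Emit:
play_rows:
  series:
    - [0.09,0.29,0,0]
    - [0.15,0.48,0,0]
    - [0.2,0.67,0,0]
    - [0.26,0.86,0,0]

```text
clock: 6.2
ee_pos: [521.2, -29.0, 85.3]
tool_rot: [0.7, 0.104, 0.699, -0.105]
contact_force: [-0.3, -4.4, 6.0]
gripper_width: 0.4
```

Emit:
play_rows:
  series:
    - [0.06,0.19,0,0]
    - [0.12,0.38,0,0]
    - [0.17,0.57,0,0]
    - [0.23,0.76,0,0]

```text
clock: 6.53
ee_pos: [522.9, -20.0, 84.5]
tool_rot: [0.699, 0.105, 0.699, -0.105]
contact_force: [0.1, 0.6, -0.3]
gripper_width: 0.2
```

Contact vanished (Fz 6→0 N, z fell to 84.5), so the tip is in the notch where the pictures put it. I'll move to its middle and then down onto the catch.

Emit:
play_rows:
  series:
    - [0.09,0.3,0,0]
    - [0.18,0.6,0,0]
    - [0.27,0.9,0,0]
    - [0.36,1.15,0,0]
    - [0.36,1.15,0,0]

```text
clock: 6.95
ee_pos: [526.7, -8.1, 84.6]
tool_rot: [0.699, 0.105, 0.699, -0.104]
contact_force: [-0.1, -0.5, -0.2]
gripper_width: 0.6
```

Emit:
play_rows:
  series:
    - [0,0,-0.2,0]
    - [0,0,-0.4,0]
    - [0,0,-0.6,0]
    - [0,0,-0.75,0]
    - [0,0,-0.75,0]

```text
clock: 7.37
ee_pos: [526.2, -8.8, 76.6]
tool_rot: [0.699, 0.105, 0.7, -0.105]
contact_force: [1.0, -0.6, -0.2]
gripper_width: 0.4
```

Emit:
play_rows:
  series:
    - [0,0,-0.1,0]
    - [0,0,-0.2,0]
    - [0,0,-0.3,0]
    - [0,0,-0.3,0]

```text
clock: 7.7
ee_pos: [526.6, -8.8, 74.2]
tool_rot: [0.699, 0.105, 0.699, -0.105]
contact_force: [-0.8, -0.2, 2.2]
gripper_width: 0.6
```

Emit:
play_rows:
  series:
    - [0,0,-0.1,0]
    - [0,0,-0.2,0]
    - [0,0,-0.3,0]
    - [0,0,-0.4,0]
    - [0,0,-0.5,0]

```text
clock: 8.12
ee_pos: [526.6, -8.8, 69.3]
tool_rot: [0.699, 0.105, 0.699, -0.105]
contact_force: [-1.3, 0.6, 5.1]
gripper_width: 0.4
```

Emit:
play_rows:
  series:
    - [0,0,-0.1,0]
    - [0,0,-0.2,0]
    - [0,0,-0.3,0]
    - [0,0,-0.4,0]
    - [0,0,-0.4,0]

```text
clock: 8.53
ee_pos: [526.6, -8.8, 65.3]
tool_rot: [0.699, 0.105, 0.699, -0.105]
contact_force: [-1.4, -0.8, 3.7]
gripper_width: 0.7
```

Emit:
play_rows:
  series:
    - [0,0,-0.05,0]
    - [0,0,-0.1,0]
    - [0,0,-0.1,0]
    - [0,0,-0.1,0]

```text
clock: 8.87
ee_pos: [526.7, -8.9, 65.2]
tool_rot: [0.7, 0.105, 0.699, -0.105]
contact_force: [-3.8, -0.7, 13.7]
gripper_width: 0.2
```

End stop reached: z stays at 65.2 while the force rises. One more firm press, then up.

Emit:
play_rows:
  series:
    - [0,0,-0.05,0]
    - [0,0,-0.08,0]
    - [0,0,-0.08,0]
    - [0,0,-0.08,0]

```text
clock: 9.2
ee_pos: [526.7, -8.9, 65.1]
tool_rot: [0.7, 0.104, 0.699, -0.105]
contact_force: [-5.7, -1.2, 21.7]
gripper_width: 0.3
```

Emit:
play_rows:
  series:
    - [0,0,0.5,0]
    - [0,0,1.2,0]
    - [0,0,2,0]
    - [0,0,3,0]
    - [0,0,5,0]

```text
clock: 9.62
ee_pos: [525.2, -8.6, 112.8]
tool_rot: [0.698, 0.105, 0.7, -0.105]
contact_force: [0.0, -0.4, -0.1]
gripper_width: 0.4
```

Emit:
play_rows:
  series:
    - [0,0,2.5,0]
    - [0,0,5,0]
    - [0,0,7.5,0]
    - [0,0,10,0]
    - [0,0,12,0]

```text
clock: 10.03
ee_pos: [527.0, -8.8, 236.0]
tool_rot: [0.7, 0.105, 0.699, -0.105]
contact_force: [0.2, 0.1, -0.1]
gripper_width: 0.4
```

Emit:
play_rows:
  series:
    - [-1.5,3,0,0]
    - [-3,6,0,0]
    - [-4.5,9,0,0]
    - [-6,12,0,0]
    - [-7,15,0,0]

```text
clock: 10.45
ee_pos: [454.8, 142.3, 233.9]
tool_rot: [0.699, 0.105, 0.699, -0.105]
contact_force: [0.4, 0.1, -0.5]
gripper_width: 0.2
```

Emit:
play_rows:
  series:
    - [-1.5,3,0,0]
    - [-3,6,0,0]
    - [-4.5,9,0,0]
    - [-6,12,0,0]
    - [-7,15,0,0]

```text
clock: 10.87
ee_pos: [384.8, 292.5, 234.0]
tool_rot: [0.699, 0.105, 0.699, -0.105]
contact_force: [0.1, 0.5, 0.4]
gripper_width: 0.6
```

Emit:
play_rows:
  series:
    - [-1,3,0,0]
    - [-2,6,0,0]
    - [-3,9,0,0]
    - [-3,9,0,0]
    - [-3,9,0,0]

```text
clock: 11.28
ee_pos: [355.9, 382.4, 233.7]
tool_rot: [0.7, 0.104, 0.699, -0.104]
contact_force: [0.2, -0.0, -0.3]
gripper_width: 0.6
```

```bash
python3 - <<'E'
from h import *
a=robot.capture("scene")[:,:,::-1];b=robot.capture("top")[:,:,::-1]
cv2.imwrite("pics/end.png",np.vstack([cv2.resize(a[150:300,180:440],(520,300),interpolation=2),cv2.resize(b[100:310,190:500],(443,300),interpolation=2)[:, :] if 0 else cv2.resize(b[100:310,190:500],(520,300))]))
A0=cv2.imread("pics/top0.png");d=cv2.absdiff(A0,np.ascontiguousarray(b)).max(2)
for n,(x0,y0,x1,y1) in dict(tumbler=(225,240,270,285),bottle=(205,100,260,160),paddle=(420,145,485,280),block=(345,270,390,315),lid=(260,110,440,245)).items():
    print(n,(d[y0:y1,x0:x1]>30).sum())
o=robot.observe();print(o["ee_pos"],o["contact_force"],o["clock"])
E
```

```text
tumbler 0
bottle 0
paddle 30
block 0
lid 730
[356.48883836 380.62165806 233.50388785] [-0.11061375 -0.17127443 -0.57855893] 11.3833
```

View pics/end.png

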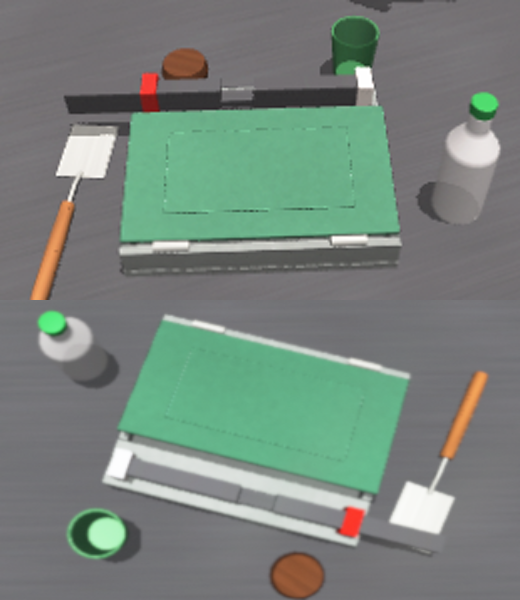

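The lid is visibly ajar and the hand is clear. The 30 changed paddle pixels probably come from the lid corner overlapping that window; I'll confirm that and hand in.

```bash
python3 - <<'E'
from h import *
b=robot.capture("top")[:,:,::-1];d=cv2.absdiff(cv2.imread("pics/top0.png"),np.ascontiguousarray(b)).max(2)>30
y,x=np.where(d[145:280,420:485]);print("paddle-window diff x",x.min()+420,x.max()+420,"y",y.min()+145,y.max()+145)
yb=np.array([.291,.957,0]);xb=np.array([.957,-.291,0]);c=np.array([534.2,15.8,0])
for s in(-159,159):print(s,[proj("scene",c+xb*48+yb*s+[0,0,z])[0].round(1) for z in(58,85)], "x=%.0f"%0)
a=robot.capture("scene");h=cv2.cvtColor(a,cv2.COLOR_RGB2HSV);g=cv2.inRange(h,(60,90,50),(90,255,200))
print("green front edge rows",{u:int(np.where(g[190:260,u])[0][0]+190) for u in(250,300,360)})
for u in(-150,0,140):print(proj("scene",[c+xb*48+yb*u+[0,0,z] for z in(58,85)]).round(1).tolist())
if x.max()+420<442: robot.sign_off();print("signed off")
E
```

```text
paddle-window diff x 420 426 y 188 213
-159 [array([246.6, 214.2]), array([245. , 207.1])] x=0
159 [array([370.2, 210.5]), array([371.1, 203.4])] x=0
green front edge rows {250: 207, 300: 205, 360: 204}
[[250.1, 214.1], [248.5, 207.0]]
[[308.6, 212.4], [308.2, 205.2]]
[[362.9, 210.7], [363.7, 203.6]]
the job is handed in; nothing more can be done
signed off
```

The mould box is unlatched: the catch is pressed fully down, the green lid is ajar, and the job is handed in.

- **Feeling:** I put the shut fingertips on the bar at the red end and slid towards the white guide with about 7 N on the bar. Contact was lost about 60–70 mm along. The camera images put the middle of the notch about 75 mm from the red end.
- **Pressing:** I pressed the catch at the middle of the notch, from z ≈ 75 down to 65 mm. It stopped there at 65.1 mm while the force rose to 22 N. I then lifted straight up and took the hand away. It was about 11.5 s in all.
- **Last checks:**
  - The lid's front edge is at image rows 207, 205 and 204. A fully ajar lid should show at about 207, 205 and 204, a shut one at about 214, 212 and 211.
  - The tumbler, bottle and block showed no changed pixels.
  - The 30 changed pixels in the paddle's window were all at the raised lid's edge, not on the paddle.
  - The wrist force read about 0 N with the hand clear.
- **Disagreements:** None of the checks failed or disagreed.

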